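# Plug the gas-sampling port and prove the latch with a tug

### The arm

A 6-joint arm with a two-finger parallel gripper is mounted at the origin on a cart in front of the work surface, level with it; the furniture and walls round the work are solid. World frame = base frame: x ahead of the robot, y to its left, z up, the work surface at z = 0. Lengths are in mm, angles in degrees, forces in N, time in s.
With the tool pointing down it reaches from about 300 to 850 mm from the base axis. Payload 4.2 kg.
Tool frame: the origin (TCP) lies midway between the tips of the shut fingers; the grasp point (between the pads) lies 19 mm behind it (env.grasp_offset is the distance from the TCP to the grasp point, in mm); z points along the fingers, y is the line along which they close (so a half turn about z gives the same grasp; the last joint's range is limited). The gripper opens to 91 mm and grips with 3 to 60 N. Pads are 32 mm wide; open, the fingers measure 118 mm over their backs; the gripper's body (76 mm by 178 mm) begins 60 mm behind the grasp point.
Start: joints at [-73.167, 18.312, 89.639, -0, 72.044, -1.146], TCP at [177.493, -546.94, 177.276] pointing down, gripper open.
Joint ranges: [-177.97, 177.97], [-48.28, 115.42], [12.27, 149.76], [-77.06, 257.06], [2.81, 150.46], [-146.56, 146.56]. Speed limits (degrees/s): [147.25, 147.25, 180, 180, 180, 180].

### API

Orientations are given as [roll, pitch, yaw] about the fixed x, y, z axes, in that order (R = Rz(yaw) Ry(pitch) Rx(roll)).
In Python, from workcell import env, optics gives the robot as it stands. The module is installed in compiled form; this text tells all that it offers.
- The arm moves only by the tool send_rows, never from a script. Its argument "targets" is a list that holds one entry, the list of rows, each a list of 7 numbers: the turn, a rotation vector about the world's x, y, z scaled (see below), then the shift along the world's x, y, z scaled (see below), then the closure, from -1 (fully open) to 1 (shut). In form: [[[rx, ry, rz, x, y, z, gripper], ...]]. A call has 1 to 12 rows; each row shifts and turns the commanded pose from where the row before left it; what a row does not reach is not made up. The controller multiplies each number of a shift by 0.2 m and each number of a turn by pi/2 rad. A row lasts 1/10 s, in which the tool goes at most 50 mm and 8.59 degrees, less where a joint would pass 70% of its speed; a pose out of reach is approached as far as the arm can. A call with a number of a shift or a turn outside -1 to 1 is refused whole. A call with a gripper value outside its range is refused whole. The fingers move at their own pace and stop on an object; "grip_force" is the grip in N (left out, the last holds). Time passes only in rows, so rows that do not move let the fingers close. It gives the time, the measured TCP pose, the force, the opening and the grip force at its end, in the units of the state.
- env.state(): the state, without advancing time (a new reading comes with each control period).
- optics.grab_frame(name): name is "scene" or "top" or "wrist"; returns (picture, depth): 480x640x3 uint8, red, green, blue; 480x640 float32, mm along the optical axis (not along the pixel's ray), 0 where there is no reading.
- optics.camera_info(name): a dict with "camera_matrix" (3x3 intrinsics, pixels), "R" (3x3) and "t" (3): a world point X has camera coordinates R X + t; the wrist camera has in their place "mount" (4x4, takes a point from camera to tool coordinates, whose origin is the TCP and whose axes are the flange's). Camera axes: x right, y down, z forward; pixel columns grow to the right and rows downward; lengths in mm; the calibration is good to about 2 mm. A picture is of the moment at which its call begins: read the wrist's pose just before it. camera_info takes no time and is no camera call.
- env.job_done(): hands the job in; it is judged then, once.
Trained networks look in the newest picture that a camera, given by its name, has taken for a name from the list of things; names that differ only in an ending like _2 or _b are one class to them, and where a whole thing is asked for, a point or a joint stands for the part that bears it (a point fixed in the world has none). Each returns a list of dicts, best first, with "conf" (0 to 1); they miss things now and then, are a little off and sometimes report something else, mostly with a low value. They report only what shows in the picture. A call takes as long as a camera call. They do not tell look-alikes from the thing itself.
- optics.silhouettes(camera, name): "mask" (480x640 bool, what is visible of it) and "at" ([column, row] in pixels, amid what is visible of it).
- optics.place_of(camera, name): "at" ([column, row] in pixels: a listed point, or the origin of a listed thing).
The state is a dict: "time_s": time; "qpos": joint angles; "qvel": joint speeds; "effort": joint torques, N m; "ee_pos": TCP position; "ee_rot": TCP orientation; "force": force on the tool from outside, world axes, zero at the start; "torque": the same for the moment, N m; "gripper_width": finger opening in mm; "gripper_force": force on a finger pad.
Only numpy, scipy, OpenCV 4.12 (cv2) and the standard library are available. Lean on these libraries where they do the work, as an engineer would, in place of code of your own. Each camera call takes 0.05 s, during which the arm holds its last target. There are 200 camera calls.

### The job

Take the red plug from the grey stand, push it down into the open port of the sprung aluminium manifold until it latches fully home, pressing with no more than 20 N. Then pull it straight up to 12 N (anything from 9 to 16 N, never over 20 N) and keep that pull steady for one second to prove that the latch holds it; let go with the plug still latched upright in the port, and leave the other things where they stand.

Things in the scene. Friction and masses are not known exactly. Their poses are not given: they have to be found in the camera images.
- red_plug: The loose plug to fit, 75 mm long, about 60 g, upright in either hole of the stand. Origin: centre of its lower tip, z up its axis. From the tip up: brass nose cone 6 to 16 mm diameter (0-9 mm), 16 mm land ending in a flat shoulder (10 mm), 9 mm groove (10-20), 16 mm stem (20-36), 34 mm steel flange (36-41), red knob 26 mm diameter (41-75 mm) to grip. Axially symmetric.
- red_plug_flange (a point): Point on the red plug's axis at the underside of its flange, 36 mm above the tip; it meets the port point when the plug is fully home. Once latched the plug has free axial play of 1 to 4 mm, different each time, then its shoulder bears on the jaws and holds firmly: the permitted pull cannot draw it out.
- blue_plug: A plug of the same shape with a blue knob, standing in the stand's other hole, 90 mm away; to be left alone. Origin at its tip, z up.
- stand: Grey plastic stand fixed to the worktop, 160 (its x) x 64 (its y) x 40 mm high, with two vertical 19 mm through holes at x = -45 and +45 mm; the plugs' flanges rest on its top. Origin: centre of its underside.
- head: Aluminium manifold block, 64 (its x) x 110 (its y) x 46 mm, round gauge on its -x face, brass fittings on its y ends. It floats level on spring mounts over the foot and moves only up and down, stiffly: one or two millimetres under 12 N, at most 4 mm each way. Origin: centre of its underside, 24 mm above the worktop at rest.
- port (a point): Centre of the port mouth in the block's top face, 46 mm above its underside, 70 mm above the worktop at rest, inside a thin blue ring; z up. Vertical through bore, 19 mm diameter, 3 mm chamfer. Hidden sprung jaws in the bore snap into the plug's groove: pushing past them takes about 5 to 10 N, and the plug is home when its flange sits on the block.
- vial_green: Bystander: white reagent vial with a green label, 23 mm diameter, 50 mm high, loose, origin at its base.
- vial_violet: Bystander: white reagent vial with a violet label, 23 mm diameter, 50 mm high, loose, origin at its base.
- timer: Bystander: white countdown timer, 62 x 62 x 19 mm, loose, origin at its underside.
- marker: Bystander: grey and black marker pen, 137 mm long, 11 mm thick, lying loose, origin at its underside.
- manifold: Dark steel foot under the block, 100 x 150 x 8 mm, fixed to the worktop, with the block's yaw. Origin: centre of its underside, straight below the port.
There are look-alikes about, which are no part of the job. What is shaped like the red_plug but turquoise is not meant.

How it is judged (in metres and radians):
On the way, in this order (a step that is already met when the one before it is completed fails the run):
1. the red plug is pushed fully home in the port (flange within 0.8 mm of the block's top) (z of red_plug_flange in the frame of port below 0.0008 m and horizontal distance between red_plug_flange and port below 0.003 m and angle between red_plug's own z axis and vertical below 0.12 rad), for 0.1 s.
2. the latched plug is held under an upward pull of 9 to 16 N for at least 0.6 s, its shoulder up against the latch (flange 0.8 to 5 mm off the block) (contact force between red_plug and head between 9 and 16 N and z of red_plug_flange in the frame of port between 0.0008 and 0.005 m and angle between red_plug's own z axis and vertical below 0.12 rad), for 0.6 s.
At the end, for the whole second after the job is handed in: The red plug is at rest, latched in the port: its flange no more than 5 mm above the block's top, its axis within 3 mm of the port's and within 0.12 rad of vertical (z of red_plug_flange in the frame of port below 0.005 m and horizontal distance between red_plug_flange and port below 0.003 m and angle between red_plug's own z axis and vertical below 0.12 rad and linear speed of red_plug below 0.02 m/s); the robot touches nothing.
It fails at once if the plug, held in the fingers, is pressed or pulled against the manifold with more than 20 N (contact force between red_plug and head above 20 N and contact force between the fingers and red_plug above 20 N).
It fails at once if the blue plug is moved more than 15 mm (distance of blue_plug from where it was at the start of the episode above 0.015 m).
It fails at once if a bystander (vials, timer, marker) is moved more than 20 mm (distance of any of vial_green, vial_violet, timer, marker from where it was at the start of the episode above 0.02 m).
It also fails if it takes over 72 s, if anything falls off the work surface, if the arm or the gripper's body presses on something with over 40 N, if the wrist force passes 120 N, or if a joint passes its speed limit or range.

## Working session

There is one attempt and no reset: what is moved stays moved. The work goes in short steps, Python scripts to look and compute and a tool call to move; the robot and the scene stay as the last step left them, time stands still between calls to the robot, and variables do not carry over. Pictures are saved under pics/ and viewed, at most 10 in all, crops included, and the job is handed in when it is done.

Besides the shell and the picture viewer there is one more tool, called after "Request:" in YAML: its name, and indented under it one key for each argument. send_rows: Moves the arm, as the interface text tells. Its arguments: {"type":"object","properties":{"targets":{"type":"array"},"grip_force":{"type":"number"}},"required":["targets"]}

```bash
mkdir -p pics; cat > h.py <<'E'
import numpy as np, cv2
from workcell import env, optics
def save(im,n): cv2.imwrite('pics/'+n,cv2.cvtColor(im,cv2.COLOR_RGB2BGR))
def world(cam,px,d):
    c=optics.camera_info(cam);K=np.array(c["camera_matrix"])
    p=np.linalg.inv(K)@np.array([px[0],px[1],1.])*d
    return np.array(c["R"]).T@(p-np.array(c["t"]))
def onplane(cam,px,z):
    c=optics.camera_info(cam);K=np.array(c["camera_matrix"]);R=np.array(c["R"]);t=np.array(c["t"])
    r=R.T@np.linalg.inv(K)@np.array([px[0],px[1],1.]);o=-R.T@t
    return o+r*(z-o[2])/r[2]
E
python3 - <<'E'
from h import *
for c in("top","scene"):
    im,d=optics.grab_frame(c);save(im,c+'0.png')
    for n in("red_plug","blue_plug","port","stand","head","vial_green","vial_violet","timer","marker"):
        for r in optics.place_of(c,n)[:4]:
            if r["conf"]>.2:
                a=r["at"];z=d[int(np.clip(a[1],0,479)),int(np.clip(a[0],0,639))];print(c,n,np.round(a,1),round(r["conf"],2),np.round(world(c,a,z)))
print(env.state(),env.grasp_offset)
E
```

```text
top red_plug [341.5 246.2] 0.68 [568. -33.  72.]
top red_plug [389.  311.7] 0.66 [ 428. -131.   51.]
top blue_plug [379.4 267.7] 0.77 [ 522. -114.   45.]
top port [251.9 263.9] 0.78 [536. 162.  26.]
top stand [386.9 288. ] 0.59 [ 478. -130.   39.]
top head [256.9 265.9] 0.8 [531. 148.  51.]
top vial_green [319.1 173.4] 0.69 [728.  10.  50.]
top vial_violet [287.2 180. ] 0.44 [720.  81.  26.]
top timer [187.2 328.1] 0.83 [398. 307.  16.]
top marker [445.1 317.9] 0.73 [ 409. -260.    6.]
scene red_plug [349.5 250.2] 0.66 [568. -19.  -1.]
scene red_plug [440.1 250.5] 0.63 [ 411. -119.   28.]
scene red_plug [292.8 272.9] 0.55 [491. 181.  52.]
scene blue_plug [403.1 242.8] 0.49 [ 494. -102.   18.]
scene port [292.1 250.1] 0.78 [538. 148.  67.]
scene port [440.4 253.2] 0.7 [ 410. -119.   22.]
scene head [293.9 272.9] 0.79 [492. 178.  50.]
scene vial_green [292.3 226.9] 0.66 [721.  17.   9.]
scene vial_violet [268.  241.2] 0.46 [713.  89.  -1.]
scene timer [256.7 354.3] 0.79 [380. 329.  17.]
scene marker [479.8 244.1] 0.55 [ 411. -251.   -1.]
{'time_s': 1.0, 'qpos': array([-7.31662051e+01,  1.83081024e+01,  8.96380472e+01, -9.02168703e-04,
        7.20424069e+01, -1.14762723e+00]), 'qvel': array([ 0.06374739, -0.03577277,  0.01412837,  0.01323325,  0.02976473,
        0.07885954]), 'effort': array([-1.16564202e-03, -4.12363601e+01, -2.32237369e+01,  7.26701436e-02,
        3.76972253e-02,  3.78135368e-06]), 'ee_pos': array([ 177.49703366, -546.9565799 ,  177.32050158]), 'ee_rot': array([1.79988576e+02, 1.08729942e-03, 1.79817001e+01]), 'force': array([-0.3251893 , -0.44172645,  0.42464817]), 'torque': array([-0.00123412,  0.0144393 , -0.05236613]), 'gripper_force': 0.0, 'gripper_width': 90.89514176014318} 18.8
```

View pics/top0.png

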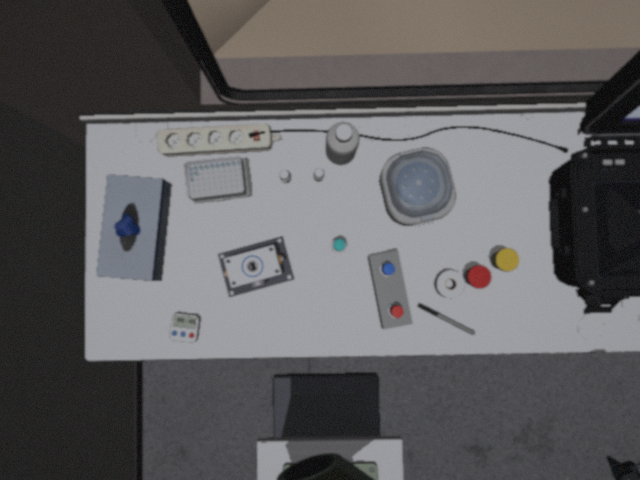

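View pics/scene0.png

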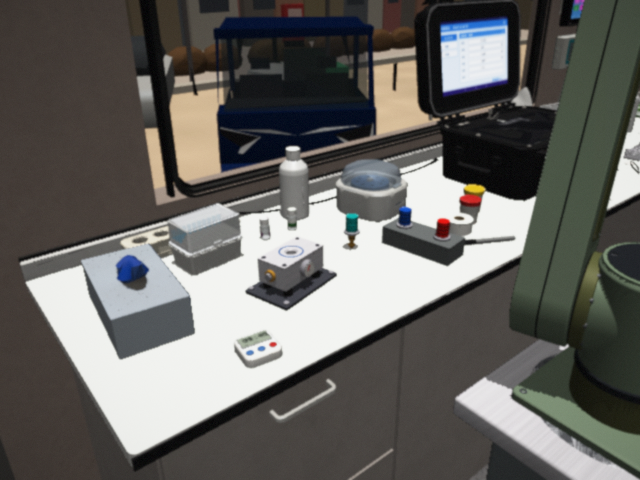

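The red knob candidates in the top view are the stand plug (397,311), the jar lid (479,276), and the turquoise look-alike (340,244). I choose (397,311), because it stands in the grey stand next to the blue one. The port ring is at (252,265).

```bash
python3 - <<'E'
from h import *
im,d=optics.grab_frame("top");h=cv2.cvtColor(im,cv2.COLOR_RGB2HSV).astype(int)
def cen(m,box):
    x0,y0,x1,y1=box;ys,xs=np.nonzero(m[y0:y1,x0:x1]);return [xs.mean()+x0,ys.mean()+y0],len(xs)
H,S,V=h[...,0],h[...,1],h[...,2]
red=((H<8)|(H>172))&(S>140)&(V>80);blue=(H>100)&(H<130)&(S>110)
r=cen(red,(380,295,412,325));b=cen(blue,(372,255,405,282));p=cen((H>95)&(H<130)&(S>60),(235,248,270,282))
R=onplane("top",r[0],74);B=onplane("top",b[0],74);P=onplane("top",p[0],70)
print(r,b,p,R,B,P,np.linalg.norm(R-B),np.degrees(np.arctan2(*(B-R)[1::-1])))
m=optics.silhouettes("top","stand")[0]["mask"];hm=optics.silhouettes("top","head")[0]["mask"]
for k in(m,hm): print(cv2.minAreaRect(np.argwhere(k)[:,::-1].astype(np.float32)))
save(cv2.resize(im[230:340,330:500],None,fx=4,fy=4),'crop1.png')
print(optics.camera_info("wrist"))
E
```

```text
([np.float64(396.55913978494624), np.float64(310.68817204301075)], 93) ([np.float64(388.1132075471698), np.float64(268.29245283018867)], 106) ([np.float64(253.0), np.float64(266.0)], 1) [ 431.63917901 -144.33443028   74.        ] [ 520.02416318 -129.48162892   74.        ] [530.81296175 154.08561309  70.        ] 89.62427759784686 9.539235760359505
((389.2646484375, 289.50408935546875), (75.09358978271484, 32.82958221435547), 78.9964599609375)
((252.9987335205078, 267.89508056640625), (35.629058837890625, 61.12928771972656), 75.25643920898438)
{'camera_matrix': array([[393.15019199,   0.        , 322.26920064],
       [  0.        , 393.15019199, 237.82219599],
       [  0.        ,   0.        ,   1.        ]]), 'mount': array([[-6.56177978e-04, -9.69483669e-01, -2.45155024e-01,
         6.97448629e+01],
       [ 9.99999347e-01, -8.65583475e-04,  7.46431752e-04,
        -1.38252069e+00],
       [-9.35855531e-04, -2.45154374e-01,  9.69483603e-01,
        -2.07804273e+02],
       [ 0.00000000e+00,  0.00000000e+00,  0.00000000e+00,
         1.00000000e+00]])}
```

View pics/crop1.png

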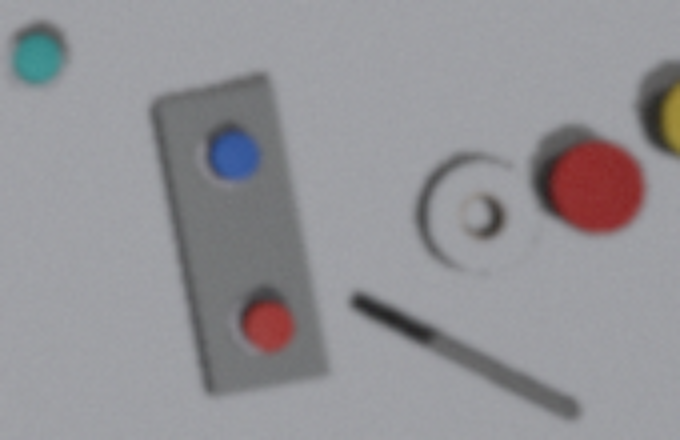

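The crop confirms the choice: the red plug is in the stand's near hole (crop 269,326), with the blue plug in the far hole.

Request:
send_rows:
  targets:
    - [[0, 0, -0.0075, 0.106, 0.168, 0.01, -1], [0, 0, -0.0075, 0.106, 0.168, 0.01, -1], [0, 0, -0.0075, 0.106, 0.168, 0.01, -1], [0, 0, -0.0075, 0.106, 0.168, 0.01, -1], [0, 0, -0.0075, 0.106, 0.168, 0.01, -1], [0, 0, -0.0075, 0.106, 0.168, 0.01, -1], [0, 0, -0.0075, 0.106, 0.168, 0.01, -1], [0, 0, -0.0075, 0.106, 0.168, 0.01, -1], [0, 0, -0.0075, 0.106, 0.168, 0.01, -1], [0, 0, -0.0075, 0.106, 0.168, 0.01, -1], [0, 0, -0.0075, 0.106, 0.168, 0.01, -1], [0, 0, -0.0075, 0.106, 0.168, 0.01, -1]]
  grip_force: 50

```text
time_s: 2.35
ee_pos: [432.6, -142.3, 201.6]
ee_rot: [180.0, -0.0, 9.9]
force: [0.6, -0.5, 0.5]
gripper_width: 91.4
gripper_force: 0.0
```

Request:
send_rows:
  targets:
    - [[0, 0, 0, 0, 0, 0, -1], [0, 0, 0, 0, 0, 0, -1], [0, 0, 0, 0, 0, 0, -1]]

```text
time_s: 2.65
ee_pos: [431.3, -144.4, 201.2]
ee_rot: [180.0, 0.0, 9.8]
force: [-0.3, 0.7, -0.4]
gripper_width: 91.2
gripper_force: 0.0
```

```bash
cat >> h.py <<'E'
from scipy.spatial.transform import Rotation as Ro
def wpose():
    s=env.state();T=np.eye(4);T[:3,:3]=Ro.from_euler('xyz',s["ee_rot"],degrees=True).as_matrix();T[:3,3]=s["ee_pos"]
    return T@np.array(optics.camera_info("wrist")["mount"])
def wplane(T,px,z):
    K=np.array(optics.camera_info("wrist")["camera_matrix"]);r=T[:3,:3]@np.linalg.inv(K)@np.array([px[0],px[1],1.]);o=T[:3,3]
    return o+r*(z-o[2])/r[2]
E
python3 - <<'E'
from h import *
T=wpose();im,d=optics.grab_frame("wrist");save(im,'w1.png')
h=cv2.cvtColor(im,cv2.COLOR_RGB2HSV).astype(int);H,S,V=h[...,0],h[...,1],h[...,2]
red=(((H<8)|(H>172))&(S>140)&(V>60)).astype(np.uint8)
n,l,st,c=cv2.connectedComponentsWithStats(red)
for i in range(1,n):
    if st[i,4]>200:
        print(st[i],c[i],wplane(T,c[i],79))
        z=d[l==i];print(np.percentile(z[z>0],[5,25,50,90]))
        ys,xs=np.nonzero((l==i)&(d<np.percentile(z[z>0],25)+5)&(d>0));(cx,cy),r=cv2.minEnclosingCircle(np.c_[xs,ys].astype(np.float32));print("top face",cx,cy,r,wplane(T,(cx,cy),79))
print(env.state()["ee_pos"],env.state()["ee_rot"],env.state()["force"])
E
```

```text
[ 509  149   54   54 2293] [535.83471435 174.9337113 ] [ 500.87909535 -311.5899667    79.        ]
[342.96896362 345.27957153 347.57824707 351.72058105]
top face 535.6141967773438 172.6929168701172 28.47028160095215 [ 502.62597212 -310.85143214   79.        ]
[310 207  29  29 637] [324.20408163 221.20251177] [ 432.16397132 -144.69891396   79.        ]
[334.00539856 335.35977173 336.67218018 338.97526245]
top face 324.0 221.0 14.31792163848877 [ 432.3086396  -144.49629351   79.        ]
[ 431.25274417 -144.60132248  201.18472905] [1.79984603e+02 2.97868204e-02 9.80066142e+00] [ 0.10239208 -0.20422302 -0.87671845]
```

View pics/w1.png

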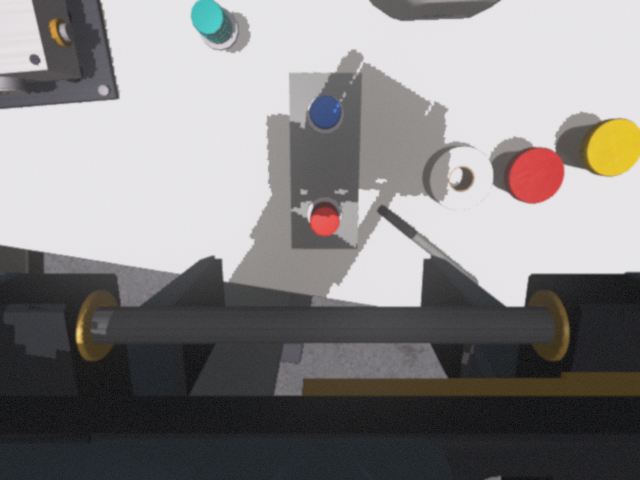

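The picture shows the red knob centred at (324,221), close under the tool, and nothing is in the way of the fingers. I'm going down and closing.

Request:
send_rows:
  targets:
    - [[0, 0, 0, 0.005, 0, -0.12, -1], [0, 0, 0, 0, 0, -0.12, -1], [0, 0, 0, 0, 0, -0.12, -1], [0, 0, 0, 0, 0, -0.12, -1], [0, 0, 0, 0, 0, -0.12, -1], [0, 0, 0, 0, 0, -0.08, -1], [0, 0, 0, 0, 0, -0.05, -1], [0, 0, 0, 0, 0, -0.035, -1], [0, 0, 0, 0, 0, 0, -1], [0, 0, 0, 0, 0, 0, -1]]

```text
time_s: 3.7
ee_pos: [433.4, -144.2, 48.8]
ee_rot: [180.0, -0.1, 9.9]
force: [0.3, -0.5, -0.1]
gripper_width: 91.0
gripper_force: 0.0
```

Request:
send_rows:
  targets:
    - [[0, 0, 0, 0, 0, 0, 1], [0, 0, 0, 0, 0, 0, 1], [0, 0, 0, 0, 0, 0, 1], [0, 0, 0, 0, 0, 0, 1], [0, 0, 0, 0, 0, 0, 1], [0, 0, 0, 0, 0, 0, 1], [0, 0, 0, 0, 0, 0, 1], [0, 0, 0, 0, 0, 0, 1]]
  grip_force: 45

```text
time_s: 4.5
ee_pos: [432.9, -143.7, 48.2]
ee_rot: [180.0, 0.0, 9.9]
force: [0.0, -0.1, -0.2]
gripper_width: 30.0
gripper_force: 0.0
```

Request:
send_rows:
  targets:
    - [[0, 0, 0, 0, 0, 0, 1], [0, 0, 0, 0, 0, 0, 1], [0, 0, 0, 0, 0, 0, 1], [0, 0, 0, 0, 0, 0, 1]]

```text
time_s: 4.9
ee_pos: [432.9, -143.8, 48.3]
ee_rot: [180.0, 0.0, 9.9]
force: [0.4, -0.3, -0.0]
gripper_width: 0.4
gripper_force: 0.0
```

The fingers closed on nothing, so I'm looking at why.

```bash
python3 - <<'E'
from h import *
im,d=optics.grab_frame("wrist");im2,d2=optics.grab_frame("scene")
save(np.vstack([im[100:400,120:520],cv2.resize(im2[180:300,340:500],(400,300))]),'w2.png')
print(env.state()["ee_pos"],env.state()["gripper_width"])
E
```

```text
[ 432.92655259 -143.759281     48.29396654] 0.42838422236804646
```

View pics/w2.png

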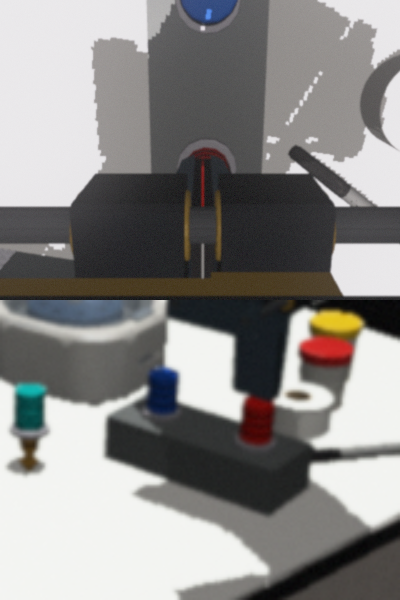

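```bash
python3 - <<'E'
from h import *
T=wpose();im,d=optics.grab_frame("wrist");i=optics.camera_info("wrist");K=i["camera_matrix"];M=i["mount"]
inv=np.linalg.inv(M)
for z in(0,-19,-40,-80):
    p=inv@np.array([0,0,z,1]);q=K@p[:3];print("tool z",z,q[:2]/q[2],p[2])
def W(u,v):
    p=np.linalg.inv(K)@np.array([u,v,1.])*d[v,u];return np.round((M@np.r_[p,1])[:3]),np.round((T@np.r_[p,1])[:3]),im[v,u]
for u in(250,290,323,360,420):
    for v in (120,255,265,272,276,280,290,320,350): print(u,v,*W(u,v))
E
```

```text
tool z 0 [324.71119368 267.5126117 ] 218.51004302125816
tool z -19 [324.96979164 279.39353267] 200.0892470874949
tool z -40 [325.31728219 295.35849986] 179.72942000280918
tool z -80 [326.25688884 338.52741192] 140.9487969843602
250 120 [ 81. -46.  49.] [505. -84.  -0.] [233 231 233]
250 255 [ -7. -51.  49.] [417. -95.  -1.] [148 144 143]
250 265 [-14. -51.  47.] [410. -96.   1.] [147 144 141]
250 272 [-19. -51.  48.] [405. -97.   0.] [139 134 133]
250 276 [  39.  -18. -123.] [ 468. -119.  171.] [52 53 53]
250 280 [  39.  -18. -125.] [ 468. -120.  173.] [48 46 49]
250 290 [  39.  -16. -132.] [ 469. -121.  180.] [50 51 53]
250 320 [  36.  -15. -138.] [ 465. -122.  186.] [42 40 44]
250 350 [  30.  -15. -140.] [ 460. -123.  188.] [39 37 42]
290 120 [ 79. -18.   8.] [ 508. -112.   40.] [95 96 96]
290 255 [  5. -20.   8.] [ 434. -123.   41.] [82 83 81]
290 265 [ -1. -20.   8.] [ 428. -124.   40.] [80 80 78]
290 272 [ -5. -20.   7.] [ 424. -125.   41.] [74 72 74]
290 276 [  39.   -9. -123.] [ 470. -128.  172.] [39 40 39]
290 280 [  39.   -9. -125.] [ 470. -129.  173.] [35 38 37]
290 290 [  
[... 1004 characters left out ...]
]
360 290 [  39.    6. -131.] [ 472. -143.  179.] [37 36 38]
360 320 [  36.    6. -140.] [ 470. -143.  188.] [34 32 34]
360 350 [  30.    6. -140.] [ 464. -144.  188.] [32 35 38]
420 120 [81. 60. 48.] [ 523. -189.    0.] [151 146 144]
420 255 [-4. 62. 38.] [ 440. -206.   10.] [54 55 54]
420 265 [-12.  64.  41.] [ 432. -209.    7.] [132 131 132]
420 272 [-20.  66.  49.] [ 425. -212.   -0.] [221 219 222]
420 276 [  39.   21. -122.] [ 475. -158.  170.] [46 47 48]
420 280 [  39.   20. -125.] [ 475. -157.  174.] [47 48 47]
420 290 [  39.   19. -132.] [ 475. -156.  180.] [45 45 45]
420 320 [  36.   17. -139.] [ 471. -154.  187.] [47 48 49]
420 350 [  70.   -1. -208.] [ 501. -130.  256.] [42 40 44]
```

```bash
python3 - <<'E'
from h import *
im,d=optics.grab_frame("wrist");i=optics.camera_info("wrist");K=i["camera_matrix"];M=i["mount"]
for v in range(244,300,4):
    print(v,[tuple(int(x) for x in (M@np.r_[np.linalg.inv(K)@np.array([u,v,1.])*d[v,u],1])[:3]) for u in(300,306,312,318,328,334,340,346)])
print(env.state()["gripper_width"],env.state()["gripper_force"])
E
```

```text
244 [(11, -14, 8), (11, -10, 7), (12, -7, 2), (12, -3, 3), (12, 1, 2), (12, 5, 3), (12, 8, 3), (11, 12, 6)]
248 [(9, -13, 7), (10, -10, 2), (10, -7, 3), (10, -3, 2), (11, 1, 0), (10, 5, 1), (10, 8, 2), (10, 11, 3)]
252 [(7, -13, 6), (8, -10, 2), (9, -6, 0), (11, -3, -7), (11, 1, -7), (10, 4, -6), (9, 8, 0), (7, 11, 3)]
256 [(6, -13, 2), (5, -10, 3), (18, -5, -38), (11, -3, -15), (11, 1, -15), (18, 3, -39), (9, 7, -9), (5, 11, 2)]
260 [(3, -13, 2), (18, -8, -45), (18, -5, -45), (16, -3, -38), (16, 1, -39), (18, 3, -45), (18, 6, -45), (6, 11, -7)]
264 [(17, -10, -48), (18, -8, -51), (18, -5, -51), (16, -3, -45), (16, 1, -45), (18, 3, -50), (18, 6, -50), (7, 10, -16)]
268 [(18, -10, -54), (18, -7, -56), (18, -5, -56), (16, -3, -50), (16, 1, -50), (18, 3, -55), (18, 5, -55), (18, 8, -55)]
272 [(18, -10, -61), (18, -7, -60), (18, -5, -60), (16, -3, -55), (17, 0, -57), (18, 3, -60), (18, 5, -61), (18, 7, -60)]
276 [(39, -6, -123), (39, -5, -123), (18, -5, -65), (16, -3, -60), (17, 0, -61), (18, 3, -66), (38, 2, -121), (39, 3, -123)]
280 [(39, -6, -125), (38, -5, -125), (18, -5, -69), (16, -3, -64), (17, 0, -66), (18, 2, -69), (39, 2, -125), (38, 3, -125)]
284 [(39, -6, -128), (39, -4, -127), (18, -5, -74), (16, -3, -69), (16, 0, -69), (18, 2, -73), (38, 2, -126), (38, 3, -127)]
288 [(39, -6, -131), (38, -4, -128), (18, -5, -77), (16, -2, -73), (16, 0, -73), (18, 2, -77), (39, 2, -130), (39, 3, -130)]
292 [(39, -5, -133), (37, -4, -129), (18, -4, -82), (16, -2, -77), (17, 0, -78), (18, 2, -81), (38, 2, -132), (39, 3, -132)]
296 [(38, -5, -133), (37, -4, -131), (18, -4, -84), (17, -2, -82), (16, 0, -81), (34, 1, -123), (38, 2, -133), (39, 3, -135)]
0.45465056489049516 0.0
```

The wrist depth shows the fingertips about 36 mm short of the reported TCP, so they are above the knob. I'll pin down that offset, then open up and go lower.

```bash
python3 - <<'E'
from h import *
im,d=optics.grab_frame("wrist");i=optics.camera_info("wrist");K=i["camera_matrix"];M=i["mount"]
for v in range(250,264):
    print(v,[tuple(int(x) for x in (M@np.r_[np.linalg.inv(K)@np.array([u,v,1.])*d[v,u],1])[:3]) for u in(309,312,315,318,321,325,328,331,334,337)])
E
```

```text
250 [(9, -8, 3), (9, -7, 3), (10, -5, 0), (11, -3, -3), (11, -2, -4), (12, 0, -6), (11, 1, -6), (11, 3, -5), (11, 4, -4), (10, 6, 0)]
251 [(8, -8, 2), (8, -7, 2), (9, -5, -1), (11, -3, -6), (11, -2, -7), (12, 0, -8), (11, 1, -6), (11, 3, -6), (11, 4, -6), (10, 6, -2)]
252 [(8, -8, 2), (9, -6, 0), (10, -5, -5), (10, -3, -6), (11, -2, -8), (11, 0, -10), (11, 1, -9), (11, 3, -8), (11, 4, -6), (10, 6, -6)]
253 [(7, -8, 1), (8, -6, -1), (10, -5, -7), (10, -3, -8), (11, -2, -9), (12, 0, -12), (11, 1, -10), (11, 3, -11), (11, 4, -10), (10, 6, -6)]
254 [(6, -8, 3), (9, -6, -5), (9, -5, -7), (10, -3, -9), (11, -2, -11), (12, 0, -14), (12, 1, -14), (11, 3, -11), (11, 4, -11), (10, 6, -8)]
255 [(7, -8, 0), (18, -6, -36), (9, -5, -8), (10, -3, -11), (11, -2, -14), (12, 0, -15), (11, 1, -15), (18, 2, -37), (18, 3, -38), (10, 6, -11)]
256 [(18, -7, -37), (17, -6, -37), (10, -5, -11), (11, -3, -15), (11, -2, -14), (11, 0, -17), (11, 1, -16), (18, 2, -39), (18, 3, -39), (11, 6, -14)]
257 [(18, -7, -40), (18, -5, -40), (10, -5, -15), (10, -3, -15), (11, -2, -18), (11, 0, -18), (11, 1, -17), (18, 2, -
[... 232 characters left out ...]
 (17, -3, -38), (16, -1, -37), (16, 0, -38), (16, 1, -38), (18, 2, -44), (18, 3, -44), (18, 5, -43)]
260 [(18, -7, -45), (18, -5, -44), (17, -4, -40), (17, -3, -40), (17, -1, -40), (16, 0, -39), (17, 1, -40), (18, 2, -44), (18, 3, -44), (18, 5, -44)]
261 [(18, -7, -45), (18, -5, -46), (16, -4, -40), (16, -3, -41), (17, -1, -42), (16, 0, -41), (16, 1, -41), (18, 2, -47), (18, 3, -46), (18, 4, -45)]
262 [(18, -7, -47), (18, -5, -47), (16, -4, -42), (16, -3, -42), (16, -1, -41), (17, 0, -43), (16, 1, -41), (18, 2, -47), (18, 3, -47), (18, 4, -48)]
263 [(18, -7, -48), (18, -5, -49), (17, -4, -45), (17, -3, -45), (17, -1, -44), (16, 0, -44), (17, 1, -45), (18, 2, -49), (18, 3, -48), (18, 4, -49)]
```

Request:
send_rows:
  targets:
    - [[0, 0, 0, 0, 0, 0, -1], [0, 0, 0, 0, 0, 0, -1], [0, 0, 0, 0, 0, 0, -1], [0, 0, 0, 0, 0, 0, -1], [0, 0, 0, 0, 0, 0, -1], [0, 0, 0, 0, 0, 0, -1], [0, 0, 0, 0, 0, 0, -1], [0, 0, 0, 0, 0, 0, -1], [0, 0, 0, 0, 0, 0, -1], [0, 0, 0, 0, 0, 0, -1], [0, 0, 0, 0, 0, 0, -1], [0, 0, 0, 0, 0, 0, -1]]

```text
time_s: 6.35
ee_pos: [432.9, -143.8, 48.3]
ee_rot: [180.0, -0.0, 9.9]
force: [0.8, -0.4, -1.7]
gripper_width: 90.4
gripper_force: 0.0
```

Request:
send_rows:
  targets:
    - [[0, 0, 0, 0, 0, -0.05, -1], [0, 0, 0, 0, 0, -0.05, -1], [0, 0, 0, 0, 0, -0.04, -1], [0, 0, 0, 0, 0, -0.03, -1], [0, 0, 0, 0, 0, 0, -1], [0, 0, 0, 0, 0, 0, 1], [0, 0, 0, 0, 0, 0, 1], [0, 0, 0, 0, 0, 0, 1], [0, 0, 0, 0, 0, 0, 1], [0, 0, 0, 0, 0, 0, 1], [0, 0, 0, 0, 0, 0, 1], [0, 0, 0, 0, 0, 0, 1]]
  grip_force: 45

```text
time_s: 7.55
ee_pos: [432.9, -143.7, 14.3]
ee_rot: [180.0, -0.0, 9.9]
force: [0.4, -0.4, 0.1]
gripper_width: 38.2
gripper_force: 0.0
```

Request:
send_rows:
  targets:
    - [[0, 0, 0, 0, 0, 0, 1], [0, 0, 0, 0, 0, 0, 1], [0, 0, 0, 0, 0, 0, 1], [0, 0, 0, 0, 0, 0, 1], [0, 0, 0, 0, 0, 0, 1]]

```text
time_s: 8.05
ee_pos: [433.1, -144.1, 14.3]
ee_rot: [180.0, -0.0, 9.9]
force: [-0.6, -2.3, -0.1]
gripper_width: 25.1
gripper_force: 45.0
```

The plug is gripped (25.1 mm, 45 N). I'm lifting it and moving short of the port for a wrist look.

Request:
send_rows:
  targets:
    - [[0, 0, 0, 0, 0, 0.03, 1], [0, 0, 0, 0, 0, 0.1, 1], [0, 0, 0, 0, 0, 0.15, 1], [0, 0, 0, 0, 0, 0.15, 1], [0, 0, 0, 0, 0, 0.15, 1], [0, 0, 0, 0, 0, 0.07, 1], [0, 0, 0, 0, 0, 0, 1]]

```text
time_s: 8.75
ee_pos: [434.1, -143.7, 146.6]
ee_rot: [179.9, -0.2, 9.9]
force: [0.1, -0.1, -0.8]
gripper_width: 25.1
gripper_force: 45.0
```

Request:
send_rows:
  targets:
    - [[0, 0, 0, 0.01, 0.07, 0, 1], [0, 0, 0, 0.0185, 0.14, 0, 1], [0, 0, 0, 0.0185, 0.14, 0, 1], [0, 0, 0, 0.0185, 0.14, 0, 1], [0, 0, 0, 0.0185, 0.14, 0, 1], [0, 0, 0, 0.0185, 0.14, 0, 1], [0, 0, 0, 0.0185, 0.14, 0, 1], [0, 0, 0, 0.0185, 0.14, 0, 1], [0, 0, 0, 0.0185, 0.14, 0, 1], [0, 0, 0, 0.0185, 0.14, 0, 1], [0, 0, 0, 0.01, 0.1, 0, 1], [0, 0, 0, 0, 0, 0, 1]]

```text
time_s: 9.95
ee_pos: [469.2, 144.2, 142.9]
ee_rot: [-180.0, 0.2, 10.0]
force: [0.5, -0.5, -0.4]
gripper_width: 25.1
gripper_force: 45.0
```

Request:
send_rows:
  targets:
    - [[0, 0, 0, 0, 0, 0, 1], [0, 0, 0, 0, 0, 0, 1]]

```text
time_s: 10.15
ee_pos: [469.5, 141.4, 143.7]
ee_rot: [180.0, 0.1, 9.8]
force: [-0.2, 0.3, -0.9]
gripper_width: 25.5
gripper_force: 45.0
```

```bash
python3 - <<'E'
from h import *
s=env.state();T=wpose();im,d=optics.grab_frame("wrist");save(im,'w3.png')
for r in optics.place_of("wrist","port"): print(r,wplane(T,r["at"],70))
h=cv2.cvtColor(im,cv2.COLOR_RGB2HSV).astype(int);H,S,V=h[...,0],h[...,1],h[...,2]
m=((H>100)&(H<130)&(S>90)&(V>50)).astype(np.uint8)
n,l,st,c=cv2.connectedComponentsWithStats(cv2.dilate(m,np.ones((3,3))))
for i in range(1,n):
    if st[i,4]>150:
        e=cv2.fitEllipse(np.argwhere((l==i)&(m>0))[:,::-1].astype(np.float32));print(st[i],c[i],e,wplane(T,e[0],70))
print({k:s[k] for k in("ee_pos","ee_rot","force","gripper_width")})
E
```

```text
{'at': [318.1, 145.6], 'conf': 0.85} [532.38892306 156.50462338  70.        ]
[   5    0   32  132 2501] [20.10915634 60.67572971] ((19.85014533996582, 63.749114990234375), (17.654170989990234, 132.72113037109375), 5.07560396194458) [550.82016341 360.20505508  70.        ]
[286 112  66  67 749] [319.69559413 145.12683578] ((318.541015625, 145.09201049804688), (61.93170166015625, 63.75277328491211), 179.5814971923828) [532.78090622 156.25968829  70.        ]
{'ee_pos': array([469.45758404, 141.40599572, 143.65259196]), 'ee_rot': array([1.79974265e+02, 1.02772619e-01, 9.84065058e+00]), 'force': array([-0.24088596,  0.29006754, -0.93828273]), 'gripper_width': 25.47906411527305}
```

View pics/w3.png

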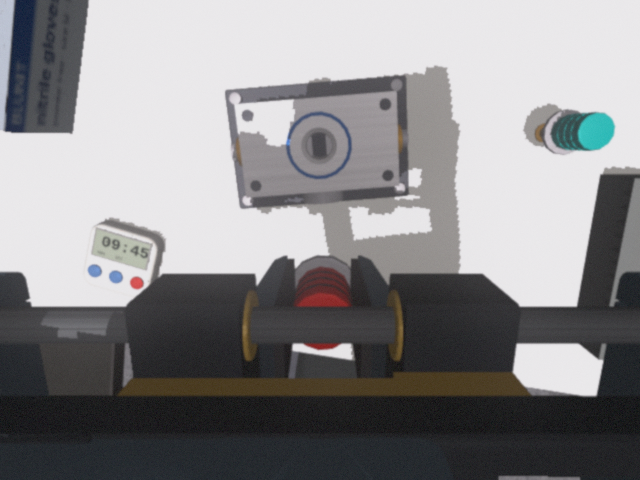

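The port ring is at (319,145), and the plug is held upright at (323,300). I'm moving above the port with the tip about 13 mm off and checking there.

Request:
send_rows:
  targets:
    - [[0, 0, 0, 0.08, 0.018, 0, 1], [0, 0, 0, 0.08, 0.018, 0, 1], [0, 0, 0, 0.08, 0.018, 0, 1], [0, 0, 0, 0.08, 0.016, 0, 1], [0, 0, 0, 0, 0, 0, 1], [0, 0, 0, 0, 0, -0.07, 1], [0, 0, 0, 0, 0, -0.07, 1], [0, 0, 0, 0, 0, -0.06, 1], [0, 0, 0, 0, 0, -0.05, 1], [0, 0, 0, 0, 0, 0, 1], [0, 0, 0, 0, 0, 0, 1]]

```text
time_s: 11.35
ee_pos: [534.2, 156.2, 94.4]
ee_rot: [180.0, -0.0, 9.9]
force: [0.0, -0.4, 0.3]
gripper_width: 25.2
gripper_force: 45.0
```

```bash
python3 - <<'E'
from h import *
s=env.state();T=wpose();im,d=optics.grab_frame("wrist")
h=cv2.cvtColor(im,cv2.COLOR_RGB2HSV).astype(int);H,S,V=h[...,0],h[...,1],h[...,2]
m=((H>100)&(H<130)&(S>80)&(V>40));m[:, :230]=0;m[:,420:]=0;m[:150]=0
pts=np.argwhere(m)[:,::-1];W=np.array([wplane(T,p,70)[:2] for p in pts]);print(len(pts),pts.min(0),pts.max(0))
A=np.c_[2*W,np.ones(len(W))];x=np.linalg.lstsq(A,(W**2).sum(1),rcond=None)[0];print("ring",x[:2],np.sqrt(x[2]+x[0]**2+x[1]**2))
im2,d2=optics.grab_frame("scene");print(optics.place_of("scene","red_plug")[:3],optics.place_of("scene","red_plug_flange")[:2])
save(np.hstack([im[150:400,220:430],cv2.resize(im2[200:300,245:345],(500,500))[125:375]]) if 0 else np.hstack([cv2.resize(im[180:380,220:430],None,fx=1.9,fy=1.9),cv2.resize(im2[200:300,245:345],(380,380))]),'w4.png')
print({k:s[k] for k in("ee_pos","ee_rot","force","gripper_width")})
E
```

```text
294 [234 223] [414 479]
ring [458.83292415 144.14799054] 90.47319332729332
[{'at': [348.9, 247.9], 'conf': 0.65}, {'at': [291.3, 241.6], 'conf': 0.62}] [{'at': [351.4, 235.2], 'conf': 0.9}, {'at': [289.1, 227.7], 'conf': 0.57}]
{'ee_pos': array([534.20630312, 156.19440256,  94.42721849]), 'ee_rot': array([ 1.79994518e+02, -5.78839263e-03,  9.87459556e+00]), 'force': array([ 0.04887714, -0.42670361,  0.26058339]), 'gripper_width': 25.22604701220606}
```

View pics/w4.png

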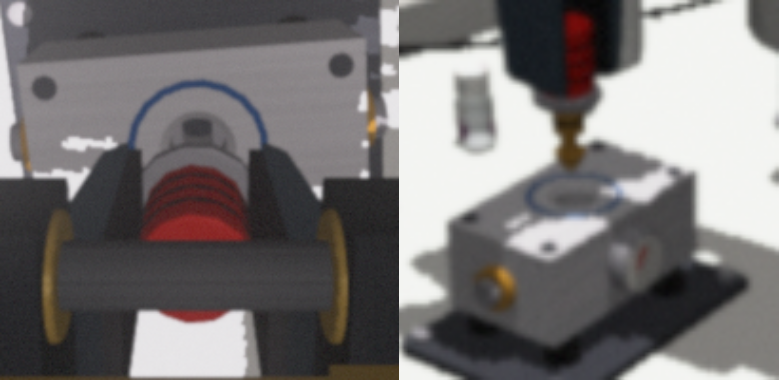

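The left half shows the ring centre and flange aligned within about 1 px. The right half shows the nose tip just above the ring. I'm refitting the ring and comparing the tip in the scene view.

```bash
python3 - <<'E'
from h import *
T=wpose();im,d=optics.grab_frame("wrist")
h=cv2.cvtColor(im,cv2.COLOR_RGB2HSV).astype(int);H,S,V=h[...,0],h[...,1],h[...,2]
m=((H>100)&(H<130)&(S>80)&(V>40));k=np.zeros_like(m);k[215:262,280:370]=1;m&=k
def circ(W):
    A=np.c_[2*W,np.ones(len(W))];x=np.linalg.lstsq(A,(W**2).sum(1),rcond=None)[0];return x[:2],np.sqrt(x[2]+x[0]**2+x[1]**2),len(W)
W=np.array([wplane(T,p,70)[:2] for p in np.argwhere(m)[:,::-1]]);print("wrist ring",circ(W))
im2,_=optics.grab_frame("scene");h=cv2.cvtColor(im2,cv2.COLOR_RGB2HSV).astype(int);H,S,V=h[...,0],h[...,1],h[...,2]
k=np.zeros_like(m);k[242:262,272:312]=1
m=k&(H>95)&(H<130)&(S>70);W=np.array([onplane("scene",p,70)[:2] for p in np.argwhere(m)[:,::-1]]);rc=circ(W);print("scene ring",rc)
i=optics.camera_info("scene");K=np.array(i["camera_matrix"]);R=np.array(i["R"]);t=np.array(i["t"])
def pr(X): q=K@(R@np.array(X)+t);return q[:2]/q[2]
print("predict axis at tip/groove/flange",[pr([*rc[0],z]) for z in(84,93,99,120)])
# measured horizontal centres of plug rows
for r in(236,238,240,242):
    row=im2[r,280:302].astype(int);print(r,[tuple(x) for x in row[::1]][3:17])
E
```

```text
wrist ring (array([532.28719472, 156.29406979]), np.float64(21.583612587937836), 273)
scene ring (array([ 339.54518414, -126.31347263]), np.float64(362.27906903066645), 3)
predict axis at tip/groove/flange [array([475.78207875, 235.89045527]), array([476.32824962, 231.4769895 ]), array([476.69472919, 228.51556274]), array([477.99254582, 218.02824167])]
236 [(np.int64(243), np.int64(244), np.int64(241)), (np.int64(242), np.int64(243), np.int64(240)), (np.int64(238), np.int64(239), np.int64(235)), (np.int64(219), np.int64(219), np.int64(210)), (np.int64(152), np.int64(147), np.int64(133)), (np.int64(89), np.int64(75), np.int64(52)), (np.int64(75), np.int64(54), np.int64(23)), (np.int64(74), np.int64(54), np.int64(26)), (np.int64(119), np.int64(110), np.int64(96)), (np.int64(202), np.int64(202), np.int64(194)), (np.int64(232), np.int64(232), np.int64(227)), (np.int64(232), np.int64(233), np.int64(229)), (np.int64(221), np.int64(223), np.int64(218)), (np.int64(199), np.int64(200), np.int64(195))]
238 [(np.int64(243), np.int64(244), np.int64(242)), (np.int64(241), np.int64(242), np.int64(
[... 1132 characters left out ...]
nt64(101)), (np.int64(105), np.int64(104), np.int64(104))]
242 [(np.int64(235), np.int64(236), np.int64(232)), (np.int64(222), np.int64(223), np.int64(219)), (np.int64(187), np.int64(186), np.int64(181)), (np.int64(133), np.int64(129), np.int64(124)), (np.int64(90), np.int64(79), np.int64(67)), (np.int64(74), np.int64(58), np.int64(36)), (np.int64(71), np.int64(53), np.int64(23)), (np.int64(67), np.int64(46), np.int64(16)), (np.int64(70), np.int64(52), np.int64(30)), (np.int64(81), np.int64(70), np.int64(59)), (np.int64(96), np.int64(92), np.int64(88)), (np.int64(106), np.int64(104), np.int64(104)), (np.int64(109), np.int64(109), np.int64(111)), (np.int64(110), np.int64(107), np.int64(108))]
```

```bash
python3 - <<'E'
from h import *
i=optics.camera_info("scene");K=np.array(i["camera_matrix"]);R=np.array(i["R"]);t=np.array(i["t"])
def pr(X): q=K@(R@np.array(X)+t);return np.round(q[:2]/q[2],1)
for z in(70,84,93,99): print(z,pr([532.3,156.3,z]))
print(pr([542.3,156.3,84]),pr([532.3,166.3,84]))
T=wpose();im,d=optics.grab_frame("wrist");C=np.linalg.inv(T);Kw=optics.camera_info("wrist")["camera_matrix"]
# red knob columns -> tool y
h=cv2.cvtColor(im,cv2.COLOR_RGB2HSV).astype(int);m=((h[...,0]<8)|(h[...,0]>172))&(h[...,1]>130)&(h[...,2]>40)
for r in range(276,306,4):
    xs=np.nonzero(m[r,270:380])[0]+270
    if len(xs): print(r,xs.min(),xs.max(),np.median(d[r,xs]))
q=Kw@(C@np.array([532.3,156.3,70,1]))[:3];print("port px",q[:2]/q[2],env.state()["ee_pos"])
s=optics.silhouettes("scene","red_plug");print([(x["at"],x["conf"]) for x in s[:3]])
E
```

```text
70 [290.2 251. ]
84 [289.9 244.1]
93 [289.7 239.6]
99 [289.6 236.6]
[286.7 242.2] [285.3 245.7]
276 309 342 171.96896
280 316 341 166.66241
284 305 345 165.28409
288 302 345 158.45148
292 304 346 154.89246
296 300 346 153.84436
300 297 348 153.8559
304 295 350 154.01953
port px [323.92377407 258.16432622] [534.39293067 156.34112247  94.62933234]
[([289.9, 224.0], 0.85), ([348.5, 228.2], 0.83)]
```

Request:
send_rows:
  targets:
    - [[0, 0, 0, -0.005, -0.004, 0, 1], [0, 0, 0, 0, 0, -0.03, 1], [0, 0, 0, 0, 0, -0.03, 1], [0, 0, 0, 0, 0, -0.02, 1], [0, 0, 0, 0, 0, -0.02, 1], [0, 0, 0, 0, 0, -0.01, 1], [0, 0, 0, 0, 0, 0, 1]]

```text
time_s: 12.45
ee_pos: [533.0, 155.4, 71.8]
ee_rot: [180.0, 0.0, 9.9]
force: [-0.0, 1.0, -0.2]
gripper_width: 25.2
gripper_force: 45.0
```

Request:
send_rows:
  targets:
    - [[0, 0, 0, 0, 0, -0.01, 1], [0, 0, 0, 0, 0, -0.01, 1], [0, 0, 0, 0, 0, -0.005, 1], [0, 0, 0, 0, 0, -0.005, 1], [0, 0, 0, 0, 0, -0.005, 1], [0, 0, 0, 0, 0, 0, 1]]

```text
time_s: 13.05
ee_pos: [533.1, 155.4, 65.2]
ee_rot: [180.0, 0.0, 9.9]
force: [-0.1, 0.0, -1.1]
gripper_width: 25.2
gripper_force: 45.0
```

Request:
send_rows:
  targets:
    - [[0, 0, 0, 0, 0, -0.005, 1], [0, 0, 0, 0, 0, -0.005, 1], [0, 0, 0, 0, 0, -0.005, 1], [0, 0, 0, 0, 0, 0, 1]]

```text
time_s: 13.45
ee_pos: [533.1, 155.4, 62.1]
ee_rot: [180.0, 0.0, 9.9]
force: [-0.4, -0.5, -0.7]
gripper_width: 25.1
gripper_force: 45.0
```

Request:
send_rows:
  targets:
    - [[0, 0, 0, 0, 0, -0.005, 1], [0, 0, 0, 0, 0, -0.005, 1], [0, 0, 0, 0, 0, 0, 1]]

```text
time_s: 13.75
ee_pos: [533.1, 155.4, 60.1]
ee_rot: [180.0, 0.0, 9.9]
force: [-0.2, 0.5, -0.6]
gripper_width: 25.1
gripper_force: 45.0
```

Request:
send_rows:
  targets:
    - [[0, 0, 0, 0, 0, -0.005, 1], [0, 0, 0, 0, 0, -0.005, 1], [0, 0, 0, 0, 0, -0.005, 1], [0, 0, 0, 0, 0, 0, 1]]

```text
time_s: 14.15
ee_pos: [533.3, 155.5, 57.3]
ee_rot: [180.0, -0.0, 9.9]
force: [-0.8, -0.5, -0.0]
gripper_width: 24.9
gripper_force: 45.0
```

Request:
send_rows:
  targets:
    - [[0, 0, 0, 0, 0, -0.005, 1], [0, 0, 0, 0, 0, -0.005, 1], [0, 0, 0, 0, 0, 0, 1]]

```text
time_s: 14.45
ee_pos: [533.5, 155.5, 55.6]
ee_rot: [-180.0, -0.0, 9.9]
force: [0.0, -0.9, 3.1]
gripper_width: 25.0
gripper_force: 45.0
```

Request:
send_rows:
  targets:
    - [[0, 0, 0, 0, 0, -0.005, 1], [0, 0, 0, 0, 0, -0.005, 1], [0, 0, 0, 0, 0, 0, 1]]

```text
time_s: 14.75
ee_pos: [533.6, 155.5, 53.5]
ee_rot: [180.0, -0.1, 9.9]
force: [-0.3, -0.3, 3.9]
gripper_width: 25.0
gripper_force: 45.0
```

Request:
send_rows:
  targets:
    - [[0, 0, 0, 0, 0, -0.005, 1], [0, 0, 0, 0, 0, -0.005, 1], [0, 0, 0, 0, 0, 0, 1]]

```text
time_s: 15.05
ee_pos: [533.2, 155.4, 50.6]
ee_rot: [180.0, 0.0, 9.9]
force: [1.5, 0.4, -1.9]
gripper_width: 25.2
gripper_force: 45.0
```

Request:
send_rows:
  targets:
    - [[0, 0, 0, 0, 0, -0.005, 1], [0, 0, 0, 0, 0, -0.005, 1], [0, 0, 0, 0, 0, 0, 1]]

```text
time_s: 15.35
ee_pos: [532.8, 155.4, 48.9]
ee_rot: [180.0, 0.1, 9.9]
force: [1.6, -0.4, -1.2]
gripper_width: 25.5
gripper_force: 45.0
```

Request:
send_rows:
  targets:
    - [[0, 0, 0, 0, 0, -0.005, 1], [0, 0, 0, 0, 0, -0.005, 1], [0, 0, 0, 0, 0, 0, 1]]

```text
time_s: 15.65
ee_pos: [532.6, 155.3, 46.9]
ee_rot: [180.0, 0.1, 9.9]
force: [-0.0, -0.3, -0.9]
gripper_width: 25.4
gripper_force: 45.0
```

Request:
send_rows:
  targets:
    - [[0, 0, 0, 0, 0, -0.005, 1], [0, 0, 0, 0, 0, -0.0025, 1], [0, 0, 0, 0, 0, 0, 1]]

```text
time_s: 15.95
ee_pos: [533.1, 155.4, 45.7]
ee_rot: [180.0, 0.0, 9.9]
force: [-0.9, 0.4, -1.1]
gripper_width: 25.2
gripper_force: 45.0
```

Request:
send_rows:
  targets:
    - [[0, 0, 0, 0, 0, -0.0025, 1], [0, 0, 0, 0, 0, -0.0025, 1], [0, 0, 0, 0, 0, 0, 1]]

```text
time_s: 16.25
ee_pos: [533.1, 155.4, 44.7]
ee_rot: [180.0, 0.0, 9.9]
force: [0.1, 0.5, -0.7]
gripper_width: 25.1
gripper_force: 45.0
```

Request:
send_rows:
  targets:
    - [[0, 0, 0, 0, 0, -0.0025, 1], [0, 0, 0, 0, 0, -0.0025, 1], [0, 0, 0, 0, 0, 0, 1]]

```text
time_s: 16.55
ee_pos: [533.3, 155.5, 44.0]
ee_rot: [180.0, -0.0, 9.9]
force: [0.3, 0.2, 1.8]
gripper_width: 24.8
gripper_force: 45.0
```

Request:
send_rows:
  targets:
    - [[0, 0, 0, 0, 0, -0.0025, 1], [0, 0, 0, 0, 0, 0, 1]]

```text
time_s: 16.75
ee_pos: [533.3, 155.5, 43.7]
ee_rot: [180.0, -0.0, 9.9]
force: [-1.1, -0.5, 3.7]
gripper_width: 25.6
gripper_force: 45.0
```

Request:
send_rows:
  targets:
    - [[0, 0, 0, 0, 0, -0.0025, 1], [0, 0, 0, 0, 0, -0.0025, 1], [0, 0, 0, 0, 0, 0, 1]]

```text
time_s: 17.05
ee_pos: [533.4, 155.5, 43.1]
ee_rot: [180.0, -0.0, 9.9]
force: [-2.1, -0.1, 7.1]
gripper_width: 25.1
gripper_force: 45.0
```

Request:
send_rows:
  targets:
    - [[0, 0, 0, 0, 0, -0.0025, 1], [0, 0, 0, 0, 0, 0, 1], [0, 0, 0, 0, 0, 0, 1]]

```text
time_s: 17.35
ee_pos: [533.4, 155.5, 42.9]
ee_rot: [180.0, -0.0, 9.9]
force: [-1.7, -0.0, 8.2]
gripper_width: 25.7
gripper_force: 45.0
```

Request:
send_rows:
  targets:
    - [[0, 0, 0, 0, 0, -0.0025, 1], [0, 0, 0, 0, 0, 0, 1], [0, 0, 0, 0, 0, 0, 1], [0, 0, 0, 0, 0, 0, 1]]

```text
time_s: 17.75
ee_pos: [533.4, 155.5, 42.6]
ee_rot: [180.0, -0.1, 9.9]
force: [-3.4, 0.0, 9.7]
gripper_width: 25.4
gripper_force: 45.0
```

Request:
send_rows:
  targets:
    - [[0, 0, 0, 0, 0, 0.005, 1], [0, 0, 0, 0, 0, 0.005, 1], [0, 0, 0, 0, 0, 0.005, 1], [0, 0, 0, 0, 0, 0, 1], [0, 0, 0, 0, 0, 0, 1]]

```text
time_s: 18.25
ee_pos: [533.2, 155.5, 44.0]
ee_rot: [180.0, 0.0, 9.9]
force: [0.8, 0.7, 0.6]
gripper_width: 25.5
gripper_force: 45.0
```

Request:
send_rows:
  targets:
    - [[0, 0, 0, 0, 0, 0.0025, 1], [0, 0, 0, 0, 0, 0.0025, 1], [0, 0, 0, 0, 0, 0, 1]]

```text
time_s: 18.55
ee_pos: [533.0, 155.4, 45.0]
ee_rot: [180.0, 0.0, 9.9]
force: [-0.3, 0.2, -0.7]
gripper_width: 25.2
gripper_force: 45.0
```

Request:
send_rows:
  targets:
    - [[0, 0, 0, 0, 0, 0.0025, 1], [0, 0, 0, 0, 0, 0.0025, 1], [0, 0, 0, 0, 0, 0, 1]]

```text
time_s: 18.85
ee_pos: [533.2, 155.5, 46.4]
ee_rot: [180.0, -0.0, 9.9]
force: [0.6, 0.5, -0.8]
gripper_width: 25.2
gripper_force: 45.0
```

Request:
send_rows:
  targets:
    - [[0, 0, 0, 0, 0, 0.0025, 1], [0, 0, 0, 0, 0, 0.0025, 1], [0, 0, 0, 0, 0, 0, 1]]

```text
time_s: 19.15
ee_pos: [533.3, 155.5, 47.4]
ee_rot: [180.0, -0.0, 9.9]
force: [0.4, 0.5, -0.8]
gripper_width: 25.3
gripper_force: 45.0
```

Request:
send_rows:
  targets:
    - [[0, 0, 0, 0, 0, 0.0025, 1], [0, 0, 0, 0, 0, 0, 1], [0, 0, 0, 0, 0, 0, 1]]

```text
time_s: 19.45
ee_pos: [533.0, 155.4, 47.7]
ee_rot: [180.0, 0.0, 9.9]
force: [0.8, -0.3, -2.1]
gripper_width: 25.6
gripper_force: 45.0
```

Request:
send_rows:
  targets:
    - [[0, 0, 0, 0, 0, 0.0025, 1], [0, 0, 0, 0, 0, 0.0025, 1], [0, 0, 0, 0, 0, 0, 1], [0, 0, 0, 0, 0, 0, 1]]

```text
time_s: 19.85
ee_pos: [532.9, 155.4, 48.4]
ee_rot: [180.0, 0.0, 9.9]
force: [-0.1, 0.0, -4.0]
gripper_width: 25.0
gripper_force: 45.0
```

Request:
send_rows:
  targets:
    - [[0, 0, 0, 0, 0, 0.0025, 1], [0, 0, 0, 0, 0, 0.0025, 1], [0, 0, 0, 0, 0, 0, 1], [0, 0, 0, 0, 0, 0, 1]]

```text
time_s: 20.25
ee_pos: [532.8, 155.4, 49.3]
ee_rot: [180.0, 0.1, 9.9]
force: [1.0, -0.0, -10.4]
gripper_width: 25.5
gripper_force: 45.0
```

Request:
send_rows:
  targets:
    - [[0, 0, 0, 0, 0, 0.0025, 1], [0, 0, 0, 0, 0, 0, 1], [0, 0, 0, 0, 0, 0, 1]]

```text
time_s: 20.55
ee_pos: [532.8, 155.3, 49.8]
ee_rot: [180.0, 0.1, 9.9]
force: [1.9, 0.9, -13.6]
gripper_width: 24.8
gripper_force: 45.0
```

Request:
send_rows:
  targets:
    - [[0, 0, 0, 0, 0, 0, 1], [0, 0, 0, 0, 0, 0, 1]]

```text
time_s: 20.75
ee_pos: [532.8, 155.4, 49.9]
ee_rot: [180.0, 0.1, 9.9]
force: [1.9, 0.3, -14.5]
gripper_width: 24.8
gripper_force: 45.0
```

Request:
send_rows:
  targets:
    - [[0, 0, 0, 0, 0, 0, 1], [0, 0, 0, 0, 0, 0, 1]]

```text
time_s: 20.95
ee_pos: [532.8, 155.4, 50.0]
ee_rot: [180.0, 0.1, 9.9]
force: [0.4, 0.2, -13.6]
gripper_width: 25.2
gripper_force: 45.0
```

Request:
send_rows:
  targets:
    - [[0, 0, 0, 0, 0, -0.001, 1], [0, 0, 0, 0, 0, 0, 1], [0, 0, 0, 0, 0, 0, 1], [0, 0, 0, 0, 0, 0, 1]]

```text
time_s: 21.35
ee_pos: [532.9, 155.4, 50.0]
ee_rot: [180.0, 0.0, 9.9]
force: [-1.1, 0.2, -13.2]
gripper_width: 25.1
gripper_force: 45.0
```

Request:
send_rows:
  targets:
    - [[0, 0, 0, 0, 0, 0, 1], [0, 0, 0, 0, 0, 0, 1], [0, 0, 0, 0, 0, 0, 1], [0, 0, 0, 0, 0, 0, 1], [0, 0, 0, 0, 0, 0, 1], [0, 0, 0, 0, 0, 0, 1], [0, 0, 0, 0, 0, 0, 1]]

```text
time_s: 22.05
ee_pos: [533.0, 155.4, 50.0]
ee_rot: [180.0, 0.0, 9.9]
force: [-0.8, -0.7, -14.0]
gripper_width: 24.6
gripper_force: 45.0
```

Request:
send_rows:
  targets:
    - [[0, 0, 0, 0, 0, 0, 1], [0, 0, 0, 0, 0, 0, 1], [0, 0, 0, 0, 0, 0, 1], [0, 0, 0, 0, 0, 0, 1], [0, 0, 0, 0, 0, 0, 1]]

```text
time_s: 22.55
ee_pos: [533.1, 155.4, 50.0]
ee_rot: [180.0, 0.0, 9.9]
force: [-1.1, -0.5, -14.8]
gripper_width: 25.2
gripper_force: 45.0
```

Request:
send_rows:
  targets:
    - [[0, 0, 0, 0, 0, -0.0015, 1], [0, 0, 0, 0, 0, 0, 1], [0, 0, 0, 0, 0, 0, 1], [0, 0, 0, 0, 0, 0, 1], [0, 0, 0, 0, 0, 0, 1]]

```text
time_s: 23.05
ee_pos: [533.2, 155.4, 49.8]
ee_rot: [180.0, 0.0, 9.9]
force: [-2.0, 0.4, -13.2]
gripper_width: 25.2
gripper_force: 45.0
```

Request:
send_rows:
  targets:
    - [[0, 0, 0, 0, 0, 0, 1], [0, 0, 0, 0, 0, 0, 1], [0, 0, 0, 0, 0, 0, 1], [0, 0, 0, 0, 0, 0, 1], [0, 0, 0, 0, 0, 0, 1], [0, 0, 0, 0, 0, 0, 1], [0, 0, 0, 0, 0, 0, 1]]

```text
time_s: 23.75
ee_pos: [533.2, 155.4, 49.8]
ee_rot: [180.0, 0.0, 9.9]
force: [-1.5, -0.2, -11.7]
gripper_width: 25.3
gripper_force: 45.0
```

Request:
send_rows:
  targets:
    - [[0, 0, 0, 0, 0, -0.0025, 1], [0, 0, 0, 0, 0, -0.005, 1], [0, 0, 0, 0, 0, -0.005, 1], [0, 0, 0, 0, 0, -0.005, 1], [0, 0, 0, 0, 0, -0.005, 1], [0, 0, 0, 0, 0, 0, 1], [0, 0, 0, 0, 0, 0, 1]]

```text
time_s: 24.45
ee_pos: [534.5, 155.8, 46.2]
ee_rot: [-180.0, -0.2, 9.9]
force: [0.5, 0.1, -1.2]
gripper_width: 24.9
gripper_force: 45.0
```

Request:
send_rows:
  targets:
    - [[0, 0, 0, 0, 0, 0, -1], [0, 0, 0, 0, 0, 0, -1], [0, 0, 0, 0, 0, 0, -1], [0, 0, 0, 0, 0, 0, -1], [0, 0, 0, 0, 0, 0, -1], [0, 0, 0, 0, 0, 0, -1], [0, 0, 0, 0, 0, 0, -1], [0, 0, 0, 0, 0, 0, -1], [0, 0, 0, 0, 0, 0, -1], [0, 0, 0, 0, 0, 0, -1]]

```text
time_s: 25.45
ee_pos: [533.2, 155.5, 45.3]
ee_rot: [180.0, -0.0, 9.9]
force: [-0.1, -0.2, -0.9]
gripper_width: 91.1
gripper_force: 0.0
```

Request:
send_rows:
  targets:
    - [[0, 0, 0, 0, 0, 0.05, -1], [0, 0, 0, 0, 0, 0.1, -1], [0, 0, 0, 0, 0, 0.15, -1], [0, 0, 0, 0, 0, 0.15, -1], [0, 0, 0, 0, 0, 0.1, -1], [0, 0, 0, -0.15, 0, 0.05, -1], [0, 0, 0, -0.15, 0, 0, -1], [0, 0, 0, 0, 0, 0, -1], [0, 0, 0, 0, 0, 0, -1]]

```text
time_s: 26.35
ee_pos: [473.3, 155.6, 166.3]
ee_rot: [-180.0, -0.1, 9.9]
force: [0.9, 0.3, 0.7]
gripper_width: 91.0
gripper_force: 0.0
```

```bash
python3 - <<'E'
from h import *
im,d=optics.grab_frame("wrist");im2,_=optics.grab_frame("scene")
save(np.hstack([im[60:360,200:500],cv2.resize(im2[200:300,245:345],(300,300))]),'w5.png');print(env.state()["ee_pos"],env.state()["time_s"])
E
```

```text
[474.11500348 155.57887647 165.71064089] 26.45
```

View pics/w5.png

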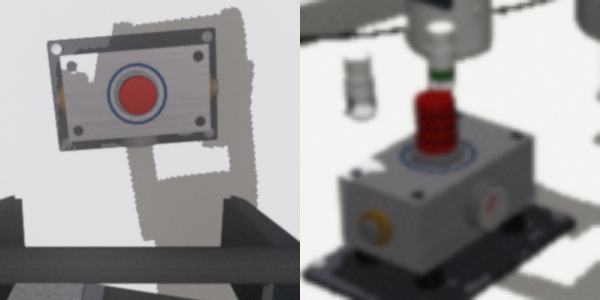

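The picture shows the red plug upright in the port, with its flange on the block (crop 138,95 and 436,125). The robot is clear of everything.

```bash
python3 -c "
from workcell import env
print(env.job_done())"
```

```text
the job is handed in; nothing more can be done
None
```

I pushed the red plug home in the port with about 10 N, then held an upward pull that read 12–15 N on the wrist sensor for over 2 s; the latch held. I let go with the plug upright in the port and handed the job in; the hand-in returned no verdict.

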